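# Find the binding lid of two test fixtures

## Robot

A 7-joint arm with a two-finger parallel gripper is mounted at the origin on the work surface. World frame = base frame: x ahead of the robot, y to its left, z up, the work surface at z = 0. Lengths are in m, angles in rad, forces in N, time in s.
With the tool pointing down it reaches from about 0.4 to 0.875 m from the base axis. Payload 6.5 kg.
Tool frame: the origin (TCP) lies on the centre line of the jaws, within the pads' length; the fingertips stand manip.tcp_to_tips ahead of it and the grasp point (between the pads) lies 5 mm behind it (manip.tcp_to_tips is the distance from the TCP to the fingertips, in m); z points along the fingers, y is the line along which they close (so a half turn about z gives the same grasp; the last joint's range is limited). The gripper opens to 88 mm and grips with 3 to 60 N. Pads are 18 mm wide; open, the fingers measure 123 mm over their backs; the gripper's body (75 mm by 187 mm) begins 45 mm behind the grasp point.
Start: joints at [1.248, 0.536, -0.004, 1.538, 0.003, 1.067, -0.071], TCP at [0.165, -0.629, 0.253] pointing down, gripper open.
Joint ranges: [-2.7, 2.7], [-0.37, 2.16], [-1.27, 1.26], [0.24, 2.4], [-1.31, 4.45], [0.19, 1.91], [-2.76, 2.76]. Speed limits (rad/s): [2.39, 2.39, 3.14, 3.14, 3.14, 3.14, 3.14].

## Interface

Orientations are given as a rotation vector (axis times angle).
In Python, from cell import manip gives the robot as it stands. The module is installed in compiled form; this text tells all that it offers.
- The arm moves only by the shell command python3 -m crank 'ROWS' [FORCE]. ROWS is JSON, a list of rows, each a list of 3 entries, a list of its own where there are three numbers: the shift along the tool's x, y, z each as a share of 0.8 m, from -1 to 1, then the turn, a rotation vector about the tool's x, y, z each as a share of 90 degrees, from -1 to 1, then the opening, from 0 (shut) to 1 (fully open). In form: [[[tx, ty, tz], [wx, wy, wz], claw], ...]. A call has 1 to 12 rows; each row is the pose to reach, as a shift and turn from the pose commanded when the call began, along the tool's axes at that moment; what a row does not reach only later rows make up. A row lasts 1/8 s, in which the tool goes at most 62.5 mm and 10.7 degrees, less where a joint would pass 70% of its speed; a pose out of reach is approached as far as the arm can. A call with a number of a shift or a turn outside -1 to 1 is refused whole. A call with a gripper value outside its range is refused whole. The fingers move at their own pace and stop on an object; FORCE is the grip in N (left out, the last holds). Time passes only in rows, so rows that repeat a pose let the fingers close. It gives the time, the measured TCP pose, the force, the opening and the grip force at its end, in the units of the state.
- manip.read_state(): the state, without advancing time (a new reading comes with each control period).
- manip.capture(name): name is "scene" or "side" or "wrist"; returns (picture, depth): 420x560x3 uint8, red, green, blue; 420x560 float32, m along the optical axis (not along the pixel's ray), 0 where there is no reading.
- manip.camera_params(name): a dict with "K" (3x3 intrinsics, pixels), "position" and "attitude" of the camera in the world; the wrist camera has in their place "mount" (4x4, takes a point from camera to tool coordinates, whose origin is the TCP and whose axes are the flange's). Camera axes: x right, y down, z forward; pixel columns grow to the right and rows downward; lengths in m; the calibration is good to about 2 mm. A picture is of the moment at which its call begins: read the wrist's pose just before it. camera_params takes no time and is no camera call.
- manip.close_job(): hands the job in; it is judged then, once.
The state is a dict: "time_s": time; "joint_pos": joint angles; "dq": joint speeds; "joint_torque": joint torques, N m; "eef_pos": TCP position; "orientation": TCP orientation; "contact_force": force on the tool from outside, world axes, zero at the start; "moment": the same for the moment, N m; "opening": opening from 0.0 (shut) to 1.0 (fully open); "gripper_force": force on a finger pad.
Only numpy, scipy, OpenCV 4.12 (cv2) and the standard library are available. Lean on these libraries where they do the work, as an engineer would, in place of code of your own. Each camera call takes 0.05 s, during which the arm holds its last target. There are 200 camera calls.

## Task

One of these two board-test fixtures has a lid hinge that binds: first swing both lids by their handle bars right back against their stops, so that both stand open, feeling on the way which one is stiff. Then bring the stiff lid back to about half open (45 degrees) and leave it standing there by itself, ready for oiling; lower the freely moving one fully shut and lock it with its wing knob, pushing the knob down and turning it a quarter turn clockwise to its stop. Move the lids gently, never letting one drop or slam, and leave the other things on the bench where they are.

Things in the scene. Friction and masses are not known exactly. Their poses are not given: they have to be found in the camera images.
- fixture_1: One of two identical board-test fixtures, bolted down: a black box 122 x 150 x 44 mm (x, y, z) with brass probes on top under a hinged aluminium lid. Origin: on the bench, below the fixture's middle. Front (handle bow) is -x, rear (hinge) +x. Either may be the left one. One of the two, not known which, has the binding hinge.
- lid_1 (a joint): Lid angle of fixture 1: 0 shut, 1.92 rad back against its stop, where it stays. Plate 112 x 130 x 8 mm, 0.25 to 0.4 kg, top 70 mm over the bench when shut. A free lid lifts with 1 to 2 N at the bar and, let go short of 90 degrees, drops shut; the binding one drags about 1.2 N m all along the arc (8 to 10 N at the bar) and stays where it is left.
- hinge_1 (a point): Middle of the hinge line of fixture 1 (along the fixture's y), 60 mm behind the fixture's origin, 66 mm over the bench.
- bar_1 (a point): Middle of the round steel handle bar (10 mm thick, 90 mm long, along the fixture's y) of lid 1; moves with the lid. 154 mm from the hinge line, 66 mm over the bench when shut. 37 mm are free between bar and lid edge: pinch it from above, a finger before and one behind; it turns between the fingers as the lid swings.
- wing_1 (a joint): Turn of the wing knob on lid 1: 0 to 0.2 undone (wing along the fixture's y), clockwise from above to its stop at 1.5 rad (wing along x). Black wing 60 x 14 mm, 22 mm tall, underside 15 mm above the lid. It turns only while pushed down 4 mm or more with the lid shut, and stays caught when let go after the turn. Drag 0.04 N m.
- plunger_1 (a joint): How far the sprung wing knob 1 is pushed down, m: 0 out, 0.008 bottom; 2.4 N to start, 6 N at 0.006. Caught after the turn it stays at about 0.0035.
- wing_grip_1 (a point): Grip point of the wing knob of lid 1, on its axis, 6 mm below the wing's top; with the lid shut 101 mm over the bench, 90 mm in front of the hinge line. Its y axis runs along the wing.
- fixture_2: The other of two identical board-test fixtures, bolted down: a black box 122 x 150 x 44 mm (x, y, z) with brass probes on top under a hinged aluminium lid. Origin: on the bench, below the fixture's middle. Front (handle bow) is -x, rear (hinge) +x. Either may be the left one. One of the two, not known which, has the binding hinge.
- lid_2 (a joint): Lid angle of fixture 2: 0 shut, 1.92 rad back against its stop, where it stays. Plate 112 x 130 x 8 mm, 0.25 to 0.4 kg, top 70 mm over the bench when shut. A free lid lifts with 1 to 2 N at the bar and, let go short of 90 degrees, drops shut; the binding one drags about 1.2 N m all along the arc (8 to 10 N at the bar) and stays where it is left.
- hinge_2 (a point): Middle of the hinge line of fixture 2 (along the fixture's y), 60 mm behind the fixture's origin, 66 mm over the bench.
- bar_2 (a point): Middle of the round steel handle bar (10 mm thick, 90 mm long, along the fixture's y) of lid 2; moves with the lid. 154 mm from the hinge line, 66 mm over the bench when shut. 37 mm are free between bar and lid edge: pinch it from above, a finger before and one behind; it turns between the fingers as the lid swings.
- wing_2 (a joint): Turn of the wing knob on lid 2: 0 to 0.2 undone (wing along the fixture's y), clockwise from above to its stop at 1.5 rad (wing along x). Black wing 60 x 14 mm, 22 mm tall, underside 15 mm above the lid. It turns only while pushed down 4 mm or more with the lid shut, and stays caught when let go after the turn. Drag 0.04 N m.
- plunger_2 (a joint): How far the sprung wing knob 2 is pushed down, m: 0 out, 0.008 bottom; 2.4 N to start, 6 N at 0.006. Caught after the turn it stays at about 0.0035.
- wing_grip_2 (a point): Grip point of the wing knob of lid 2, on its axis, 6 mm below the wing's top; with the lid shut 101 mm over the bench, 90 mm in front of the hinge line. Its y axis runs along the wing.
- solder_reel: Bystander: upright grey solder reel, 48 mm across, 40 mm tall, between the fixtures; origin under its centre.
- side_cutters: Bystander: side cutters lying flat, about 95 mm long, 11 mm high, between the fixtures.
- screwdriver: Bystander: black-handled screwdriver lying flat, 160 mm long, left of the fixtures.
- flux_bottle: Bystander: white flux bottle, 38 mm across, 85 mm tall, in front and to the left; origin under its centre.
- circuit_board: Bystander: green circuit board on short pillars, 60 x 100 mm, 16 mm high, right of the fixtures.

How it is judged:
On the way, in this order (a step that is already met when the one before it is completed fails the run):
1. both lids stand open against their stops (value of joint each of lid_1, lid_2 above 1.8 rad), for 0.2 s.
2. one lid is lowered fully shut, not yet locked, and the other is still open (((value of joint lid_1 below 0.03 rad and value of joint wing_1 below 0.4 rad and value of joint lid_2 above 0.45 rad) or (value of joint lid_2 below 0.03 rad and value of joint wing_2 below 0.4 rad and value of joint lid_1 above 0.45 rad))), for 0.2 s.
At the end, for the whole second after the job is handed in: One lid (only the freely moving one allows the rest) is fully shut (within 0.03 rad), its wing knob turned clockwise to its stop (more than 1.2 of 1.5 rad) and caught there by itself (pushed-in depth 2 to 5 mm); the other, stiff lid stands by itself at rest about half open (0.45 to 1.25 rad) (((value of joint lid_1 below 0.03 rad and value of joint wing_1 above 1.2 rad and value of joint plunger_1 between 0.002 and 0.005 m and value of joint lid_2 between 0.45 and 1.25 rad and velocity of joint lid_2 between -0.05 and 0.05 rad/s) or (value of joint lid_2 below 0.03 rad and value of joint wing_2 above 1.2 rad and value of joint plunger_2 between 0.002 and 0.005 m and value of joint lid_1 between 0.45 and 1.25 rad and velocity of joint lid_1 between -0.05 and 0.05 rad/s))); the robot touches nothing.
It fails at once if a lid dropped, slammed or was flung (faster than 3.5 rad/s) (velocity of joint any of lid_1, lid_2 above 3.5 rad/s or velocity of joint any of lid_1, lid_2 below -3.5 rad/s).
It fails at once if a bystander was pushed more than 30 mm away (distance of any of solder_reel, side_cutters, screwdriver, flux_bottle, circuit_board from where it was at the start of the episode above 0.03 m).
It also fails if it takes over 72 s, if anything falls off the work surface, if the arm or the gripper's body presses on something with over 40 N, if the wrist force passes 120 N, or if a joint passes its speed limit or range.

## Working session

There is one attempt and no reset: what is moved stays moved. The work goes in short steps, Python scripts to look and compute and a shell command to move; the robot and the scene stay as the last step left them, time stands still between calls to the robot, and variables do not carry over. Pictures are saved under pics/ and viewed, at most 10 in all, crops included, and the job is handed in when it is done.

```bash
mkdir -p pics; cat > h.py <<'E'
import numpy as np,cv2
from scipy.spatial.transform import Rotation as R
from cell import manip
def cam(name):
    s=manip.read_state(); im,d=manip.capture(name); p=manip.camera_params(name); K=np.array(p["K"])
    if name=="wrist":
        T=np.eye(4);T[:3,:3]=R.from_rotvec(s["orientation"]).as_matrix();T[:3,3]=s["eef_pos"];T=T@np.array(p["mount"])
    else:
        T=np.eye(4);a=np.array(p["attitude"]);T[:3,:3]=a if a.shape==(3,3) else R.from_rotvec(a).as_matrix();T[:3,3]=p["position"]
    v,u=np.mgrid[:420,:560]
    P=np.stack([(u-K[0,2])/K[0,0]*d,(v-K[1,2])/K[1,1]*d,d],-1)@T[:3,:3].T+T[:3,3]
    P[d==0]=np.nan
    return im,P
def save(n,im): cv2.imwrite("pics/"+n,im[:,:,::-1])
def st():
    s=manip.read_state();M=R.from_rotvec(s["orientation"]).as_matrix()
    print("t",s["time_s"],"p",np.round(s["eef_pos"],4),"F",np.round(s["contact_force"],2),"op",round(float(s["opening"]),3),"g",s["gripper_force"]);print(np.round(M,3));return s,M
E
python3 - <<'E'
from h import *
st();print(manip.tcp_to_tips,manip.camera_params("scene"))
im,P=cam("scene");save("a.png",im);np.save("a.npy",P)
im,P=cam("side");save("b.png",im);np.save("b.npy",P)
E
```

```text
t 0.0 p [ 0.1649 -0.6281  0.2518] F [-0.33  0.04  0.05] op 0.997 g 0.0
[[ 0.967  0.254 -0.001]
 [ 0.254 -0.967  0.002]
 [-0.    -0.002 -1.   ]]
0.014 {'K': array([[398.27975839,   0.        , 277.4374848 ],
       [  0.        , 398.27975839, 206.31903815],
       [  0.        ,   0.        ,   1.        ]]), 'position': array([0.90109529, 0.29564803, 0.88125036]), 'attitude': array([-1.24033488, -2.5209725 ,  0.73973099])}
```

View pics/a.png

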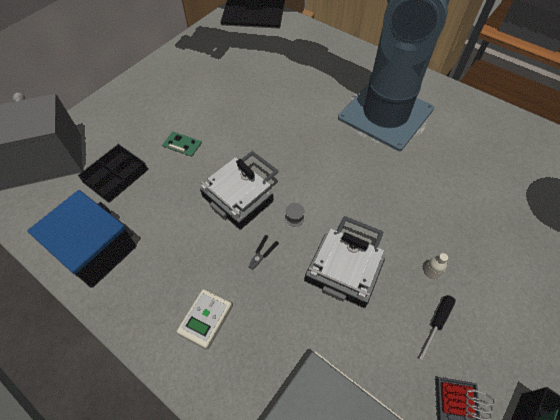

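View pics/b.png

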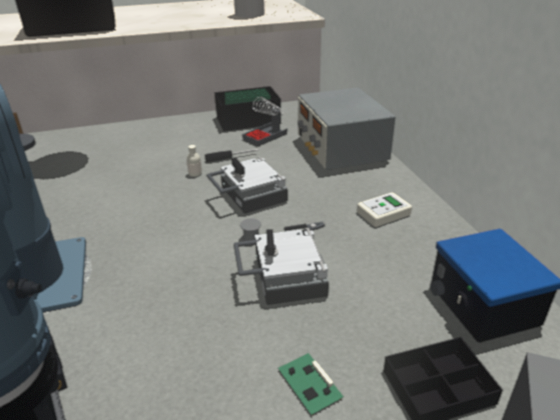

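The scene view shows one fixture at about px (240,188) with its bar near (262,163), and the other at (347,262) with its bar near (362,230). The reel is at (295,214), the cutters at (263,252) and the flux bottle at (437,264).

```bash
python3 - <<'E'
from h import *
P=np.load("a.npy");im=cv2.imread("pics/a.png")
for n,(x0,y0,x1,y1) in dict(A=(190,145,285,235),B=(295,205,395,310)).items():
    m=np.zeros(im.shape[:2],bool);m[y0:y1,x0:x1]=1
    z=P[:,:,2];lid=m&(abs(z-.07)<.004)&(im.min(2)>130)
    q=P[lid][:,:2];r=cv2.minAreaRect((q*1000).astype(np.float32));print(n,lid.sum(),r,np.median(P[lid][:,2]),np.median(q,0))
    knob=m&(z>.093)&(z<.13);print("knob",knob.sum(),P[knob].mean(0),cv2.minAreaRect((P[knob][:,:2]*1000).astype(np.float32)))
    bar=m&(z>.05)&(z<.08)&~lid; bq=P[bar]
    c=np.array(r[0])/1000; k=P[knob].mean(0)[:2]; 
    w,h=r[1];a=np.radians(r[2]); ax=np.array([np.cos(a),np.sin(a)]);ay=np.array([-ax[1],ax[0]])
    f=ax if w<h else ay
    if f@(k-c)>0:f=-f
    # f=+x fixture axis (rear)
    print("fx dir",f,"yaw",np.degrees(np.arctan2(f[1],f[0])),"knob off",f@(k-c))
    g=np.array([-f[1],f[0]]); L=np.c_[(bq[:,:2]-c)@f,(bq[:,:2]-c)@g]; s=(L[:,0]<-.075)&(L[:,0]>-.125)&(abs(L[:,1])<.07)
    print("bar pts",s.sum(),np.median(L[s],0),np.percentile(L[s][:,0],[5,95]),np.percentile(L[s][:,1],[2,98]))
for nm,(u,v) in dict(reel=(295,210),bottle=(443,258),cut=(255,262),brd=(182,144)).items(): print(nm,P[v,u])
E
```

```text
A 1527 ((512.46044921875, -154.83767700195312), (135.80613708496094, 120.93661499023438), 83.7804946899414) 0.06874561133880919 [ 0.51457907 -0.1488861 ]
knob 144 [ 0.47693608 -0.14537093  0.10322166] ((475.4466857910156, -148.39451599121094), (60.878658294677734, 13.217782974243164), 77.50554656982422)
fx dir [ 0.99411414 -0.10833779] yaw -6.219505310058599 knob off -0.036340882412369865
bar pts 188 [-0.09939576  0.00432959] [-0.10557221 -0.0797669 ] [-0.04484922  0.05159102]
B 2237 ((516.085205078125, 181.05029296875), (119.49288177490234, 138.0772247314453), 12.967705726623535) 0.06871192011503457 [0.52113469 0.18724573]
knob 216 [0.4830352  0.17558608 0.10312814] ((481.0181884765625, 175.09718322753906), (15.218023300170898, 59.1742057800293), 8.728401184082031)
fx dir [0.9744967  0.22440182] yaw 12.967705726623535 knob off -0.03343329622407644
bar pts 236 [-0.09686449  0.00388233] [-0.10320959 -0.078996  ] [-0.04525166  0.05135607]
reel [0.46672434 0.00209692 0.03905782]
bottle [0.39204964 0.3471604  0.08214359]
cut [6.24625820e-01 5.58702819e-04 2.93423429e-03]
brd [ 0.46697556 -0.40395477  0.00541321]
```

```bash
python3 -m crank '[[[0.454,-0.513,0],[0,0,-0.756],0.5],[[0.454,-0.513,0],[0,0,-0.756],0.5],[[0.454,-0.513,0],[0,0,-0.756],0.5],[[0.454,-0.513,0],[0,0,-0.756],0.5],[[0.454,-0.513,0],[0,0,-0.756],0.5],[[0.454,-0.513,0],[0,0,-0.756],0.5],[[0.454,-0.513,0],[0,0,-0.756],0.5],[[0.454,-0.513,0],[0,0,-0.756],0.3],[[0.454,-0.513,0],[0,0,-0.756],0.3],[[0.454,-0.513,0],[0,0,-0.756],0.3],[[0.454,-0.513,0],[0,0,-0.756],0.3],[[0.454,-0.513,0],[0,0,-0.756],0.3]]'
python3 - <<'E'
from h import *
st();im,P=cam("wrist");save("c.png",im);np.save("c.npy",P)
E
```

```text
time_s: 1.6
eef_pos: [0.4114, -0.1409, 0.2525]
orientation: [-2.36, -2.073, 0.001]
contact_force: [0.9, 0.6, 0.7]
opening: 0.297
gripper_force: 0.0
t 1.6 p [ 0.4114 -0.1409  0.2525] F [0.87 0.58 0.68] op 0.297 g 0.0
[[ 0.129  0.992 -0.001]
 [ 0.992 -0.129 -0.   ]
 [-0.    -0.001 -1.   ]]
```

View pics/c.png

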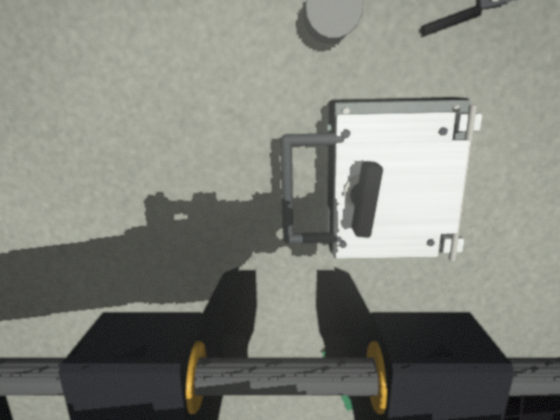

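The wrist view shows the bar as a nearly vertical strip at column 288, rows 140–240. That lines up with the finger centre line (about column 287). The wing is at (370,200).

```bash
cat >> h.py <<'E'
def bar(P,box,zlo,zhi):
    s,M=st();x0,y0,x1,y1=box
    m=np.zeros(P.shape[:2],bool);m[y0:y1,x0:x1]=1;m&=(P[:,:,2]>zlo)&(P[:,:,2]<zhi)
    q=P[m];c,(w,h),a=cv2.minAreaRect((q[:,:2]*1000).astype(np.float32));c=np.array([*c,0])/1000
    c[2]=np.percentile(q[:,2],90)-.005
    print("bar",m.sum(),c.round(4),"size",w,h,"ang",a,"shift share tool:",np.round(M.T@(c-s["eef_pos"])/.8,4))
E
python3 - <<'E'
from h import *
P=np.load("c.npy");bar(P,(275,145,305,230),.058,.085)
im=cv2.imread("pics/c.png");m=(im.min(2)>190)&(abs(P[:,:,2]-.07)<.006);m[:, :330]=0
r=cv2.minAreaRect((P[m][:,:2]*1000).astype(np.float32));print(r)
E
```

```text
t 1.65 p [ 0.4115 -0.1408  0.2525] F [0.31 0.04 0.59] op 0.303 g 0.0
[[ 0.129  0.992 -0.001]
 [ 0.992 -0.129 -0.   ]
 [-0.    -0.001 -1.   ]]
bar 969 [ 0.417  -0.1416  0.0654] size 76.47413635253906 20.24520492553711 ang 81.81012725830078 shift share tool: [-1.00e-04  7.10e-03  2.34e-01]
((514.6477661132812, -154.98825073242188), (130.0618438720703, 120.0932846069336), 83.98066711425781)
```

```bash
python3 -m crank '[[[0,0.004,0.07],[0,0,0],0.32],[[0,0.004,0.14],[0,0,0],0.32],[[0,0.004,0.19],[0,0,0],0.32],[[0,0.004,0.215],[0,0,0],0.32],[[0,0.004,0.234],[0,0,0],0.32],[[0,0.004,0.234],[0,0,0],0],[[0,0.004,0.234],[0,0,0],0],[[0,0.004,0.234],[0,0,0],0],[[0,0.004,0.234],[0,0,0],0]]' 25
python3 - <<'E'
from h import *
st()
a=np.arange(0,1.93,.06)
th=np.r_[np.arange(0.04,1.9,.09),1.92]
for t in th: print(round(t,2),"y %.3f z %.3f"%(.154*(1-np.cos(t))/.8,-.154*np.sin(t)/.8),end="; ")
E
```

```text
time_s: 2.78
eef_pos: [0.4123, -0.1399, 0.0656]
orientation: [-2.355, -2.074, 0.006]
contact_force: [-6.0, 1.3, -1.1]
opening: 0.103
gripper_force: 25.0
t 2.775 p [ 0.4123 -0.1399  0.0656] F [-6.02  1.29 -1.09] op 0.103 g 24.979441165924072
[[ 0.127  0.992 -0.005]
 [ 0.992 -0.127 -0.   ]
 [-0.001 -0.005 -1.   ]]
0.04 y 0.000 z -0.008; 0.13 y 0.002 z -0.025; 0.22 y 0.005 z -0.042; 0.31 y 0.009 z -0.059; 0.4 y 0.015 z -0.075; 0.49 y 0.023 z -0.091; 0.58 y 0.031 z -0.105; 0.67 y 0.042 z -0.120; 0.76 y 0.053 z -0.133; 0.85 y 0.065 z -0.145; 0.94 y 0.079 z -0.155; 1.03 y 0.093 z -0.165; 1.12 y 0.109 z -0.173; 1.21 y 0.125 z -0.180; 1.3 y 0.141 z -0.185; 1.39 y 0.158 z -0.189; 1.48 y 0.175 z -0.192; 1.57 y 0.192 z -0.192; 1.66 y 0.210 z -0.192; 1.75 y 0.227 z -0.189; 1.84 y 0.244 z -0.186; 1.92 y 0.258 z -0.181;
```

```bash
python3 -m crank '[[[0,-0.003,-0.008],[0,0,0],0],[[0,-0.001,-0.025],[0,0,0],0],[[0,0.002,-0.042],[0,0,0],0],[[0,0.006,-0.059],[0,0,0],0],[[0,0.012,-0.075],[0,0,0],0],[[0,0.020,-0.091],[0,0,0],0],[[0,0.028,-0.105],[0,0,0],0],[[0,0.039,-0.120],[0,0,0],0],[[0,0.050,-0.133],[0,0,0],0],[[0,0.062,-0.145],[0,0,0],0],[[0,0.076,-0.155],[0,0,0],0]]' 25
```

```text
time_s: 4.15
eef_pos: [0.4726, -0.1466, 0.191]
orientation: [-2.353, -2.073, 0.008]
contact_force: [-17.0, 4.1, 19.0]
opening: 0.106
gripper_force: 25.1
```

```bash
python3 -m crank '[[[0,0.012,-0.013],[0,0,0],0],[[0,0.029,-0.021],[0,0,0],0],[[0,0.045,-0.028],[0,0,0],0],[[0,0.061,-0.033],[0,0,0],0],[[0,0.078,-0.037],[0,0,0],0],[[0,0.096,-0.040],[0,0,0],0]]' 25
python3 -m crank '[[[0,0.017,0],[0,0,0],0],[[0,0.035,0],[0,0,0],0],[[0,0.052,0.003],[0,0,0],0],[[0,0.070,0.006],[0,0,0],0],[[0,0.084,0.010],[0,0,0],0],[[0,0.085,0.011],[0,0,0],0]]' 25
```

```text
time_s: 4.9
eef_pos: [0.5534, -0.1561, 0.2221]
orientation: [2.356, 2.078, 0.004]
contact_force: [-0.1, 4.5, -3.2]
opening: 0.106
gripper_force: 24.9
time_s: 5.65
eef_pos: [0.6179, -0.164, 0.213]
orientation: [-2.352, -2.074, 0.005]
contact_force: [-15.2, 7.3, 17.4]
opening: 0.103
gripper_force: 25.1
```

```bash
python3 -m crank '[[[0,-0.002,0],[0,0,0],0.3],[[0,-0.002,0],[0,0,0],0.35],[[0,-0.002,-0.01],[0,0,0],0.35],[[0,-0.002,-0.06],[0,0,0],0.35],[[0.03,-0.02,-0.09],[0,0,0],0.35],[[0.1,-0.1,-0.09],[0,0,-0.1],0.32],[[0.373,-0.301,-0.07],[0,0,-0.205],0.32],[[0.373,-0.301,-0.07],[0,0,-0.205],0.32],[[0.373,-0.301,-0.04],[0,0,-0.205],0.32],[[0.373,-0.301,-0.04],[0,0,-0.205],0.32],[[0.373,-0.301,-0.04],[0,0,-0.205],0.32],[[0.373,-0.301,-0.04],[0,0,-0.205],0.32]]'
python3 - <<'E'
from h import *
im,P=cam("wrist");save("d.png",im);np.save("d.npy",P)
im2,P2=cam("scene");save("e.png",im2[:350,130:430]);np.save("e.npy",P2)
v=np.hstack([im,im2[:,:420]]);v=cv2.resize(v,None,fx=.8,fy=.8);save("de.png",v)
bar(P,(265,145,315,230),.058,.085)
im=im.astype(int);m=(im.min(2)>190)&(abs(P[:,:,2]-.07)<.006);m[:, :300]=0
print(cv2.minAreaRect((P[m][:,:2]*1000).astype(np.float32)))
E
```

```text
time_s: 7.15
eef_pos: [0.4166, 0.1635, 0.2451]
orientation: [-1.986, -2.434, -0.001]
contact_force: [0.9, -0.1, -0.2]
opening: 0.32
gripper_force: 0.0
t 7.25 p [0.4187 0.1604 0.2452] F [-0.66 -0.35 -0.59] op 0.317 g 0.0
[[-0.195  0.981  0.001]
 [ 0.981  0.195 -0.   ]
 [-0.     0.001 -1.   ]]
bar 1099 [0.4271 0.1671 0.0654] size 26.34269905090332 75.90302276611328 ang 11.364945411682129 shift share tool: [0.0063 0.0116 0.2248]
((520.6567993164062, 180.6248016357422), (120.20547485351562, 129.03085327148438), 11.46236515045166)
```

View pics/de.png

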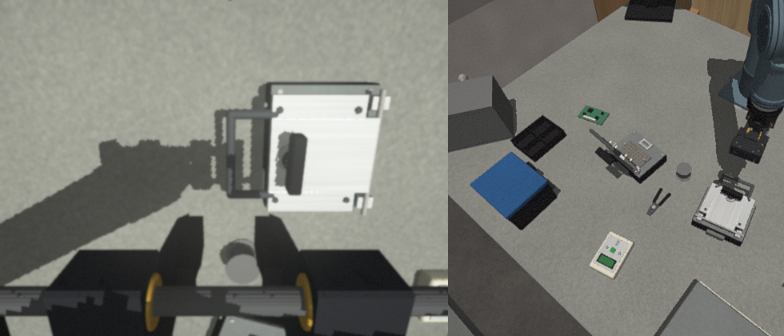

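Lid A stands open (scene, around (620,150)). The wrist view shows B's bar at about column 289, again lined up with the finger centre.

```bash
python3 -m crank '[[[0,0.002,0.07],[0,0,0],0.32],[[0,0.002,0.14],[0,0,0],0.32],[[0,0.002,0.185],[0,0,0],0.32],[[0,0.002,0.21],[0,0,0],0.32],[[0,0.002,0.224],[0,0,0],0.32],[[0,0.002,0.224],[0,0,0],0],[[0,0.002,0.224],[0,0,0],0],[[0,0.002,0.224],[0,0,0],0],[[0,0.002,0.224],[0,0,0],0]]' 30
```

```text
time_s: 8.38
eef_pos: [0.4193, 0.1605, 0.0661]
orientation: [1.994, 2.427, -0.001]
contact_force: [-3.8, -1.5, 7.1]
opening: 0.1
gripper_force: 30.0
```

```bash
python3 -m crank '[[[0,-0.002,-0.008],[0,0,0],0],[[0,0.0,-0.025],[0,0,0],0],[[0,0.003,-0.042],[0,0,0],0],[[0,0.007,-0.059],[0,0,0],0],[[0,0.013,-0.076],[0,0,0],0],[[0,0.021,-0.092],[0,0,0],0]]' 30
```

```text
time_s: 9.12
eef_pos: [0.4365, 0.164, 0.1399]
orientation: [1.994, 2.427, 0.001]
contact_force: [6.3, 1.0, -15.8]
opening: 0.098
gripper_force: 30.0
```

```bash
python3 -m crank '[[[0,0.010,-0.013],[0,0,0],0],[[0,0.021,-0.028],[0,0,0],0],[[0,0.032,-0.041],[0,0,0],0],[[0,0.044,-0.053],[0,0,0],0],[[0,0.058,-0.063],[0,0,0],0],[[0,0.072,-0.073],[0,0,0],0],[[0,0.088,-0.081],[0,0,0],0],[[0,0.104,-0.088],[0,0,0],0],[[0,0.120,-0.093],[0,0,0],0],[[0,0.137,-0.097],[0,0,0],0],[[0,0.154,-0.100],[0,0,0],0],[[0,0.171,-0.100],[0,0,0],0]]' 30
```

```text
time_s: 10.62
eef_pos: [0.5691, 0.1912, 0.2216]
orientation: [-1.992, -2.428, 0.004]
contact_force: [-9.3, -4.2, 11.6]
opening: 0.099
gripper_force: 30.0
```

```bash
python3 -m crank '[[[0,0.018,-0.001],[0,0,0],0],[[0,0.035,0.002],[0,0,0],0],[[0,0.052,0.005],[0,0,0],0],[[0,0.066,0.010],[0,0,0],0],[[0,0.070,0.012],[0,0,0],0],[[0,0.072,0.012],[0,0,0],0],[[0,0.072,0.012],[0,0,0],0]]' 30; python3 -c "
from h import *;st()"
```

```text
time_s: 11.5
eef_pos: [0.6222, 0.202, 0.2119]
orientation: [-1.989, -2.426, 0.013]
contact_force: [-19.7, -8.0, 19.4]
opening: 0.103
gripper_force: 30.0
t 11.5 p [0.6222 0.202  0.2119] F [-19.75  -7.97  19.43] op 0.103 g 30.0109201669693
[[-0.196  0.981 -0.009]
 [ 0.981  0.196 -0.004]
 [-0.002 -0.01  -1.   ]]
```

```bash
python3 -m crank '[[[0,-0.010,-0.002],[0,0,0],0],[[0,-0.020,-0.006],[0,0,0],0],[[0,-0.037,-0.009],[0,0,0],0],[[0,-0.054,-0.012],[0,0,0],0],[[0,-0.072,-0.012],[0,0,0],0],[[0,-0.089,-0.012],[0,0,0],0],[[0,-0.106,-0.009],[0,0,0],0],[[0,-0.123,-0.005],[0,0,0],0],[[0,-0.139,0],[0,0,0],0],[[0,-0.155,0.007],[0,0,0],0],[[0,-0.171,0.015],[0,0,0],0],[[0,-0.185,0.025],[0,0,0],0]]' 30
python3 -m crank '[[[0,-0.014,0.010],[0,0,0],0],[[0,-0.021,0.017],[0,0,0],0],[[0,-0.025,0.021],[0,0,0],0],[[0,-0.025,0.021],[0,0,0],0]]' 30
```

```text
time_s: 13.0
eef_pos: [0.4846, 0.1739, 0.1929]
orientation: [1.991, 2.423, 0.009]
contact_force: [0.6, -3.0, 14.7]
opening: 0.101
gripper_force: 30.0
time_s: 13.5
eef_pos: [0.464, 0.1697, 0.1747]
orientation: [1.992, 2.425, 0.005]
contact_force: [1.3, -2.0, 6.9]
opening: 0.101
gripper_force: 30.0
```

```bash
python3 -m crank '[[[0,0,0],[0,0,0],0.3],[[0,0,0],[0,0,0],0.35],[[0,0,-0.01],[0,0,0],0.35],[[0,0,-0.08],[0,0,0],0.35],[[0,0,-0.157],[0,0,0],0.35],[[-0.447,0.1075,-0.157],[0,0,0.205],0.35],[[-0.447,0.1075,-0.157],[0,0,0.205],0.35],[[-0.447,0.1075,-0.157],[0,0,0.205],0.35],[[-0.447,0.1075,-0.157],[0,0,0.205],0.35],[[-0.447,0.1075,-0.157],[0,0,0.205],0.35],[[-0.447,0.1075,-0.157],[0,0,0.205],0.35],[[-0.447,0.1075,-0.157],[0,0,0.205],0.35]]'
python3 - <<'E'
from h import *
im2,P2=cam("side");im,P=cam("wrist");np.save("f.npy",P)
st();v=np.hstack([im,im2[:,:420]]);v=cv2.resize(v,None,fx=.8,fy=.8);save("f.png",v)
E
```

```text
time_s: 15.0
eef_pos: [0.616, -0.1703, 0.2977]
orientation: [2.365, 2.067, -0.002]
contact_force: [0.1, 1.1, -0.5]
opening: 0.349
gripper_force: 0.0
t 15.1 p [ 0.6156 -0.1642  0.2983] F [-0.38  0.58  0.53] op 0.352 g 0.0
[[ 0.126  0.992 -0.   ]
 [ 0.992 -0.126  0.001]
 [ 0.001 -0.001 -1.   ]]
```

View pics/f.png

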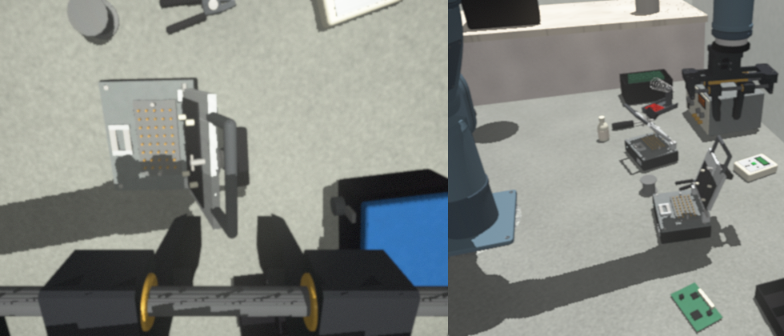

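B's lid stands half open at side-view (655,140). A's lid is upright against its stop, and its bar at column 230 sits midway between the fingers (columns 185–275).

```bash
python3 -m crank '[[[0,0.002,0.05],[0,0,0],0.35],[[0,0.002,0.085],[0,0,0],0.35],[[0,0.002,0.106],[0,0,0],0.35],[[0,0.002,0.106],[0,0,0],0],[[0,0.002,0.106],[0,0,0],0],[[0,0.002,0.106],[0,0,0],0],[[0,0.002,0.106],[0,0,0],0]]' 25
```

```text
time_s: 15.98
eef_pos: [0.6175, -0.1646, 0.2148]
orientation: [2.357, 2.077, 0.001]
contact_force: [-4.3, 1.9, 6.2]
opening: 0.099
gripper_force: 25.0
```

```bash
python3 -m crank '[[[0,-0.014,-0.005],[0,0,0],0],[[0,-0.031,-0.008],[0,0,0],0],[[0,-0.048,-0.011],[0,0,0],0],[[0,-0.066,-0.011],[0,0,0],0],[[0,-0.083,-0.011],[0,0,0],0],[[0,-0.100,-0.008],[0,0,0],0],[[0,-0.117,-0.004],[0,0,0],0],[[0,-0.133,0.001],[0,0,0],0],[[0,-0.149,0.008],[0,0,0],0],[[0,-0.165,0.016],[0,0,0],0],[[0,-0.179,0.026],[0,0,0],0],[[0,-0.193,0.036],[0,0,0],0]]' 25
python3 -m crank '[[[0,-0.012,0.012],[0,0,0],0],[[0,-0.023,0.025],[0,0,0],0],[[0,-0.034,0.040],[0,0,0],0],[[0,-0.042,0.054],[0,0,0],0],[[0,-0.050,0.070],[0,0,0],0],[[0,-0.056,0.086],[0,0,0],0],[[0,-0.060,0.103],[0,0,0],0],[[0,-0.063,0.120],[0,0,0],0],[[0,-0.065,0.137],[0,0,0],0],[[0,-0.065,0.145],[0,0,0],0],[[0,-0.065,0.147],[0,0,0],0],[[0,-0.065,0.147],[0,0,0],0]]' 25
```

```text
time_s: 17.48
eef_pos: [0.4632, -0.1464, 0.1838]
orientation: [2.358, 2.075, -0.001]
contact_force: [5.4, -7.5, -6.8]
opening: 0.101
gripper_force: 24.9
time_s: 18.98
eef_pos: [0.4124, -0.1389, 0.068]
orientation: [2.357, 2.076, -0.002]
contact_force: [-4.8, -2.8, 23.5]
opening: 0.103
gripper_force: 25.0
```

```bash
python3 -m crank '[[[0,0,-0.002],[0,0,0],0.3],[[0,0,-0.002],[0,0,0],0.35],[[0,0,-0.02],[0,0,0],0.35],[[0,0,-0.1],[0,0,0],0.35],[[0,0,-0.17],[0,0,0],0.4],[[0,0.079,-0.22],[0,0,0],0.4],[[0,0.079,-0.22],[0,0,0],0.4],[[0,0.079,-0.22],[0,0,0],0.4],[[0,0.079,-0.22],[0,0,0],0.4]]'
python3 - <<'E'
from h import *
im,P=cam("wrist");save("g.png",im);s,M=st()
for box in [(200,100,400,300)]:
    m=np.zeros(P.shape[:2],bool);m[box[1]:box[3],box[0]:box[2]]=1
    L=m&(P[:,:,2]>.098)&(P[:,:,2]<.12)
    c,wh,a=cv2.minAreaRect((P[L][:,:2]*1000).astype(np.float32));k=np.array([c[0]/1000,c[1]/1000,.101])
    print(L.sum(),k,wh,a,np.percentile(P[L][:,2],[10,50,95]),"shift",np.round(M.T@(k-s["eef_pos"])/.8,4))
    L=m&(abs(P[:,:,2]-.07)<.004);A=np.c_[P[L][:,:2],np.ones(L.sum())];print("lid plane",np.linalg.lstsq(A,P[L][:,2],rcond=None)[0])
E
```

```text
time_s: 20.1
eef_pos: [0.4734, -0.1465, 0.2418]
orientation: [-2.355, -2.075, 0.003]
contact_force: [0.5, 0.1, -0.3]
opening: 0.402
gripper_force: 0.0
t 20.15 p [ 0.4735 -0.1466  0.2418] F [-0.74 -0.58 -0.36] op 0.395 g 0.0
[[ 0.126  0.992 -0.003]
 [ 0.992 -0.126  0.001]
 [ 0.    -0.003 -1.   ]]
1380 [ 0.47634454 -0.15043137  0.101     ] (59.70405197143555, 14.036593437194824) 77.04879760742188 [0.1041206  0.10564212 0.10681562] shift [-0.0043  0.0048  0.176 ]
lid plane [-0.00224851  0.0003541   0.07018196]
```

View pics/g.png

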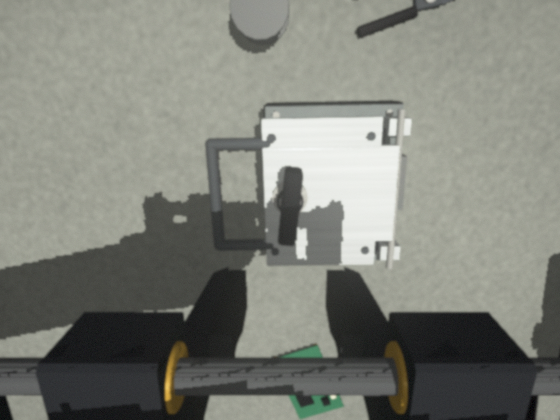

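The wing is at about px (290,205), roughly 6° clockwise of the fixture's y axis, and the lid lies flat. Next I descend, pinch the wing, push it down and turn it.

```bash
python3 -m crank '[[[-0.004,0.005,0.07],[0,0,0.065],0.4],[[-0.004,0.005,0.13],[0,0,0.065],0.4],[[-0.004,0.005,0.165],[0,0,0.065],0.4],[[-0.004,0.005,0.1785],[0,0,0.065],0.4],[[-0.004,0.005,0.1785],[0,0,0.065],0],[[-0.004,0.005,0.1785],[0,0,0.065],0],[[-0.004,0.005,0.1785],[0,0,0.065],0],[[-0.004,0.005,0.1785],[0,0,0.065],0],[[-0.004,0.005,0.183],[0,0,0.065],0],[[-0.004,0.005,0.187],[0,0,0.065],0],[[-0.004,0.005,0.187],[0,0,0.065],0]]' 40; python3 -c "
from h import *;st()"
```

```text
time_s: 21.52
eef_pos: [0.476, -0.15, 0.0939]
orientation: [-2.457, -1.952, 0.007]
contact_force: [-9.5, 2.9, 5.6]
opening: 0.151
gripper_force: 40.0
t 21.525 p [ 0.476  -0.15    0.0939] F [-9.45  2.93  5.6 ] op 0.151 g 40.00123277306557
[[ 0.226  0.974 -0.005]
 [ 0.974 -0.226  0.   ]
 [-0.001 -0.005 -1.   ]]
```

```bash
python3 -m crank '[[[0,-0.001,0.001],[0,0,0.05],0],[[0,-0.001,0.001],[0,0,0.15],0],[[0,-0.001,0.001],[0,0,0.25],0],[[0,-0.001,0.001],[0,0,0.35],0],[[0,-0.001,0.001],[0,0,0.45],0],[[0,-0.001,0.001],[0,0,0.55],0],[[0,-0.001,0.001],[0,0,0.65],0],[[0,-0.001,0.001],[0,0,0.75],0],[[0,-0.001,0.001],[0,0,0.83],0],[[0,-0.001,0.001],[0,0,0.89],0],[[0,-0.001,0.001],[0,0,0.89],0]]' 40; python3 -c "
from h import *;s,M=st();print(s['moment'])"
```

```text
time_s: 22.9
eef_pos: [0.4764, -0.1506, 0.0937]
orientation: [3.14, -0.088, -0.005]
contact_force: [-6.1, 0.0, 6.5]
opening: 0.155
gripper_force: 40.0
t 22.9 p [ 0.4764 -0.1506  0.0937] F [-6.1   0.03  6.48] op 0.155 g 40.00167354941368
[[ 0.998 -0.056 -0.003]
 [-0.056 -0.998 -0.   ]
 [-0.003  0.    -1.   ]]
[-0.07333474  1.39148283  0.18286642]
```

```bash
python3 -m crank '[[[0,-0.001,0.001],[0,0,0.89],0.3],[[0,-0.001,0.001],[0,0,0.89],0.4],[[0,-0.001,0.001],[0,0,0.89],0.4],[[0,-0.001,-0.03],[0,0,0.89],0.4],[[0,-0.001,-0.1],[0,0,0.89],0.4],[[0,-0.001,-0.18],[0,0,0.89],0.4],[[0,-0.001,-0.18],[0,0,0.89],0.4],[[0,-0.001,-0.18],[0,0,0.89],0.4]]'
python3 - <<'E'
from h import *
im,P=cam("wrist");im2,P2=cam("scene")
v=np.hstack([im,im2[:,:420]]);save("h.png",cv2.resize(v,None,fx=.8,fy=.8))
d=np.hypot(P[:,:,0]-.4764,P[:,:,1]+.1506)
L=(d<.045)&(P[:,:,2]>.085)&(P[:,:,2]<.12)
print(L.sum(),cv2.minAreaRect((P[L][:,:2]*1000).astype(np.float32)),np.percentile(P[L][:,2],[10,50,95]))
lid=(d<.06)&(abs(P[:,:,2]-.07)<.004);print(np.median(P[lid][:,2]))
st()
E
```

```text
time_s: 23.9
eef_pos: [0.4792, -0.1494, 0.2391]
orientation: [-2.342, 2.089, -0.005]
contact_force: [0.5, -1.0, 0.3]
opening: 0.398
gripper_force: 0.0
1754 ((476.8119812011719, -150.68942260742188), (14.70405101776123, 59.796531677246094), 87.7397689819336) [0.09205027 0.10235846 0.10384569]
0.06905043413340256
t 24.0 p [ 0.4787 -0.1493  0.2381] F [0.02 0.21 0.9 ] op 0.398 g 0.0
[[ 0.117 -0.993  0.003]
 [-0.993 -0.117  0.   ]
 [-0.    -0.003 -1.   ]]
```

View pics/h.png

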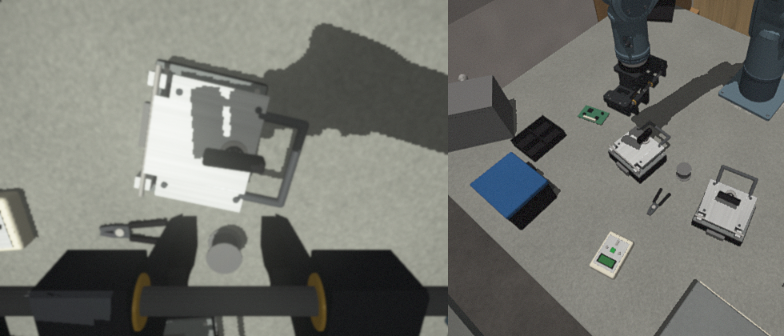

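The wing now lies along x at about 1.49 rad and sits about 3 mm lower, so it is caught. The lid is shut, the other lid still stands half open, and the arm is clear of everything.

```bash
python3 -c "
from h import *;print(manip.close_job())"
```

```text
the job is handed in; nothing more can be done
None
```

The job is handed in: both lids were swung open to their stops, and the left one (y ≈ +0.18 m) was the stiff one and now stands by itself at about 0.78 rad (45°). The right one (y ≈ −0.15 m) is shut with its wing knob turned to about 1.49 rad and caught about 3 mm down. Nothing on the bench looked moved in the last camera view, it took about 24 s, and the hand-in returned no verdict.

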